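# Feed a mushroom under the slicer's spring lid

## Robot

A 6-joint arm with a two-finger parallel gripper is mounted at the origin on the work surface; the furniture and walls round the work are solid. World frame = base frame: x ahead of the robot, y to its left, z up, the work surface at z = 0. Lengths are in m, angles in rad, forces in N, time in s.
With the tool pointing down it reaches from about 0.3 to 1 m from the base axis. Payload 5.1 kg.
Tool frame: the origin (TCP) lies at the very end of the fingers, on their centre line; the grasp point (between the pads) lies 19 mm behind it (r.pinch_z is the distance from the TCP to the grasp point, in m); z points along the fingers, y is the line along which they close (so a half turn about z gives the same grasp; the last joint's range is limited). The gripper opens to 95 mm and grips with 3 to 60 N. Pads are 20 mm wide; open, the fingers measure 119 mm over their backs; the gripper's body (75 mm by 180 mm) begins 59 mm behind the grasp point.
Start: joints at [-1.316, 0.124, 1.65, -0, 1.367, -0.083], TCP at [0.215, -0.613, 0.215] pointing down, gripper open.
Joint ranges: [-2.61, 2.61], [-1.02, 2.33], [0.03, 2.71], [-1.35, 4.49], [0.32, 2.68], [-2.91, 2.91]. Speed limits (rad/s): [2.57, 2.57, 3.14, 3.14, 3.14, 3.14].

## Interface

Orientations are given as a unit quaternion [w, x, y, z].
In Python, from plant import r gives the robot as it stands.
- The arm moves only by the shell command python3 -m jog 'ROWS' [OPENING] [FORCE]. ROWS is JSON, a list of rows, each a list of 2 entries, a list of its own where there are three numbers: the shift along the tool's x, y, z in cm, then the turn, a rotation vector about the tool's x, y, z in degrees. In form: [[[tx, ty, tz], [rx, ry, rz]], ...]. A call has 1 to 10 rows; each row shifts and turns the commanded pose from where the row before left it, along the tool's axes as they then stand; what a row does not reach is not made up. A row lasts 1/8 s, in which the tool goes at most 62.5 mm and 10.7 degrees, less where a joint would pass 70% of its speed; a pose out of reach is approached as far as the arm can. A call is refused whole if a number of a shift passes 6.25 or a number of a turn 10.7, either way. A call with a gripper value outside its range is refused whole. OPENING is the closure in counts, from 0 (fully open) to 255 (shut), set as the call begins (- or left out, the last holds). The fingers move at their own pace and stop on an object; FORCE is the grip in N (left out, the last holds). Time passes only in rows, so rows that do not move let the fingers close. It gives the time, the measured TCP pose, the force, the opening and the grip force at its end, in the units of the state.
- r.get_obs(): the state, without advancing time (a new reading comes with each control period).
- r.get_image(name): name is "side" or "top"; returns the picture (384x512x3 uint8, blue, green, red); there is no depth.
- r.camera_model(name): a dict with "mtx" (3x3 intrinsics, pixels), "k1" (the pictures are not rectified: a ray, as slopes to the right and down, at radius r is drawn at 1 + k1 r^2 times it, then the intrinsics apply), "rvec" (rotation vector, rad) and "tvec" (3), from world to camera coordinates, as OpenCV has them. Camera axes: x right, y down, z forward; pixel columns grow to the right and rows downward; lengths in m; the calibration is good to about 2 mm. A picture is of the moment at which its call begins. camera_model takes no time and is no camera call.
- r.close_job(): hands the job in; it is judged then, once.
The state is a dict: "time_s": time; "q": joint angles; "qd": joint speeds; "effort": joint torques, N m; "eef_pos": TCP position; "ee_rot": TCP orientation; "ft_force": force on the tool from outside, world axes, zero at the start; "wrist_torque": the same for the moment, N m; "finger_gap": finger opening in m; "finger_force": force on a finger pad.
Only numpy, scipy, OpenCV 4.12 (cv2) and the standard library are available. Lean on these libraries where they do the work, as an engineer would, in place of code of your own. Each camera call takes 0.05 s, during which the arm holds its last target. There are 200 camera calls.

## Task

Feed the mushroom that lies in the narrow lane of the slicer's pan: with one fingertip press the long blue treadle down and keep it down so that the spring lid stays up off the throat, and meanwhile push the mushroom along the lane with the other fingertip until it drops into the throat. Then let the treadle up so that the lid shuts fully over it, and move clear. Do not pinch, lift or squash the mushroom, and leave the two waiting mushrooms and everything else as they are.

Things in the scene. Friction and masses are not known exactly. Their poses are not given: they have to be found in the camera images.
- slicer: White bench slicer, switched off, fixed to the table. Origin on the table right under the middle of the throat's near edge; x runs level along the lane in the feed direction (away from the robot), y left across it, z up; figures below are in this frame, mm. Steel feed pan, surface z 115; waiting pan right of the lane, y -31 to -126. White hump with buttons past the throat, x 78-106, top z 130.
- throat_edge (a point): Middle of the throat's near edge at pan level: slicer (0, 0, 115); lip rounded 4 mm. The lane before it: x -154 to 0, y -27.5 to +27.5, between steel guides 10 high and 3 thick that run on beside the throat, near rim 10 high at x -156. Axes as the slicer's.
- throat_floor (a point): Middle of the throat's floor: slicer (37, 0, 35). The throat is a straight-sided well, x 0 to 74, y -27.5 to +27.5, 80 deep below the pan; the lane's guides run on along both its sides. Axes as the slicer's.
- lid (a joint): Rocking blue lid, rad: 0 shut, grows as it rises, stop at 1.30; a spring shuts it. Plate 3 thick over the throat, slicer x 3-77, y -33 to 42, shut it lies on the guides, 11 above the pan, front lip down to 1. It turns on the shaft with the treadle: treadle pressed level = 0.87. Raised, it stands up to 85 above pan level over x 3-77, leaning across the lane; a finger in the lane stays clear of it at x below 0.
- shaft_mid (a point): Middle of the steel shaft on which lid and treadle rock: slicer (-77, 45, 125), 10 above pan level. The shaft runs level along the slicer's x from -153 to 79. Fixed; axes as the slicer's.
- treadle_mid (a point): On the treadle's middle, 32 out from the shaft; moves with it. Treadle: blue plate 4 thick, slicer x -150 to -4, 58 out from the shaft to a beaded free edge; lid shut, it slopes up to the left at 50 deg (free edge y 82, z 169). Nothing under it. A fingertip 30 left of the shaft with its end 8 above pan level holds the lid at about 1.07; takes 3-7 N. The tip may slide along it in x.
- cap: The mushroom to feed: brown shiitake cap, freshly washed and slippery (friction about 0.3), flat side down, 45 x 49 x 20 high, widest 5 above the pan, 18 g, loose in the lane, its middle at slicer x -85 to -45 and within 2 of y 0. Origin at the centre of its underside, z up; any yaw. Pushed with the fingertip 6 above the pan it slides, and drops into the throat once its middle is some 5 to 20 past the edge.
- cap_mid (a point): Centre of that mushroom, 10 above its underside.
- wait_1: Waiting mushroom (57 x 48 x 30 high) in the right-hand waiting pan, near end. Leave alone. Origin at the centre of its underside.
- wait_2: Waiting mushroom (55 x 50 x 28 high) in the right-hand waiting pan, far end. Leave alone. Origin at the centre of its underside.
- cutter: Yellow bow cutter, 70 x 186 x 17 high, lying loose on the table to the right. Leave alone. Origin at the centre of its underside.
- trim_1: Mushroom on the wooden board at the left, 65 x 60 x 44 high. Leave alone. Origin at the centre of its underside.
- trim_2: Other mushroom on the wooden board, 56 x 65 x 47 high. Leave alone. Origin at the centre of its underside.
There are look-alikes about, which are no part of the job. Leave any purple or red look-alike of the cap alone.

How it is judged:
By the outcome, as a careful person would: the job done as asked, in the order asked, and still so for the second after the job is handed in, with the robot touching nothing.
It also fails if it takes over 38 s, if anything falls off the work surface, if the arm or the gripper's body presses on something with over 40 N, if the wrist force passes 120 N, or if a joint passes its speed limit or range.

## Working session

There is one attempt and no reset: what is moved stays moved. The work goes in short steps, Python scripts to look and compute and a shell command to move; the robot and the scene stay as the last step left them, time stands still between calls to the robot, and variables do not carry over. Pictures are saved under pics/ and viewed, at most 10 in all, crops included, and the job is handed in when it is done.

```bash
mkdir -p pics; ls
python3 - <<'E'
from plant import r
import cv2
for n in("side","top"):
    cv2.imwrite(f"pics/{n}0.png",r.get_image(n)); print(n,r.camera_model(n))
o=r.get_obs();print(o["time_s"],o["eef_pos"],o["ee_rot"],o["finger_gap"],o["ft_force"])
E
```

```text
pics
side {'mtx': array([[409.73913811,   0.        , 259.23256364],
       [  0.        , 409.73913811, 193.51066602],
       [  0.        ,   0.        ,   1.        ]]), 'k1': -0.152257157900794, 'rvec': array([ 0.04649597, -2.83174838,  1.34474164]), 'tvec': array([0.5543807 , 0.07279089, 1.49066478])}
top {'mtx': array([[387.06648669,   0.        , 251.97309934],
       [  0.        , 387.06648669, 190.28532586],
       [  0.        ,   0.        ,   1.        ]]), 'k1': -0.030360838031772645, 'rvec': array([ 2.21441991, -2.17196139,  0.07183596]), 'tvec': array([0.01735452, 0.5229663 , 1.35749103])}
0.1 [ 0.21523176 -0.61274321  0.21352227] [-8.97956056e-04  9.85771191e-01  1.68090286e-01 -8.69932853e-05] 0.09489413145761277 [-0.25881737 -0.27672007  0.41334202]
```

View pics/side0.png

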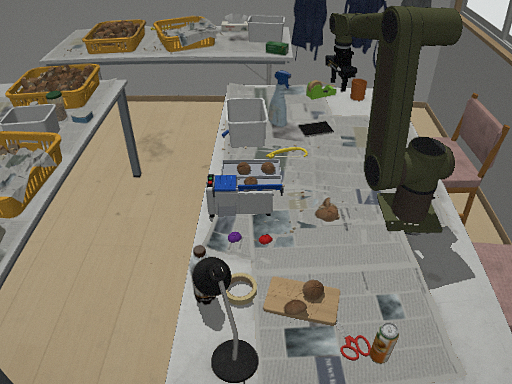

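View pics/top0.png

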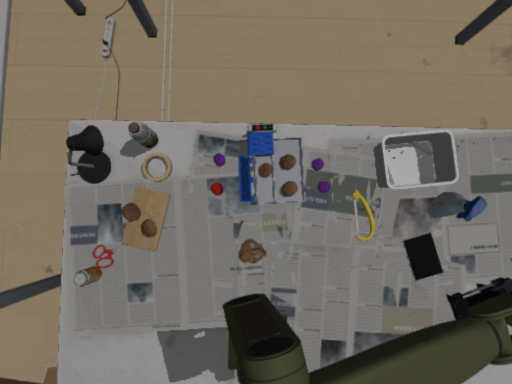

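Side view: the slicer is at about (245,190), with the blue lid and treadle facing the camera. Top view: slicer at (270,165), lid at (260,143), treadle at (246,180). The brown item in the lane at (265,170) fits the cap. The browns at (288,162) and (289,188) are the waiting mushrooms, and the purple and red ones are decoys. I'll confirm with enlarged crops.

Run:
```python
import cv2
t=cv2.imread("pics/top0.png")[115:215,225:325]
s=cv2.imread("pics/side0.png")[145:225,195:300]
cv2.imwrite("pics/tc.png",cv2.resize(t,(600,600),interpolation=cv2.INTER_CUBIC))
cv2.imwrite("pics/sc.png",cv2.resize(s,(735,560),interpolation=cv2.INTER_CUBIC))
```

```text
(no output)
```

View pics/tc.png

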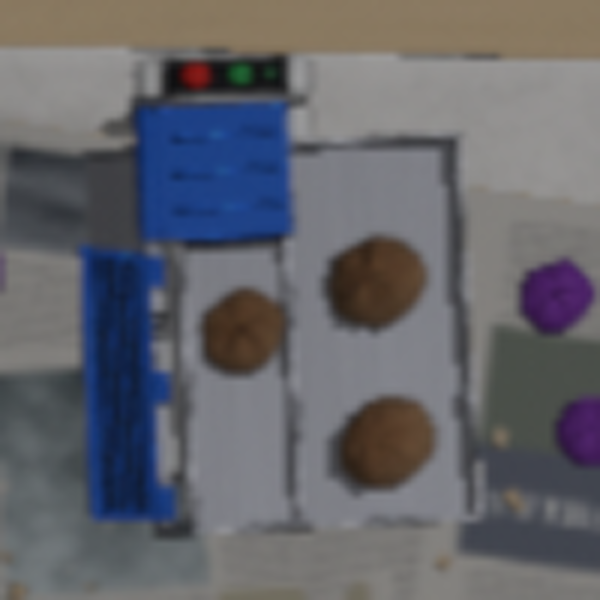

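View pics/sc.png

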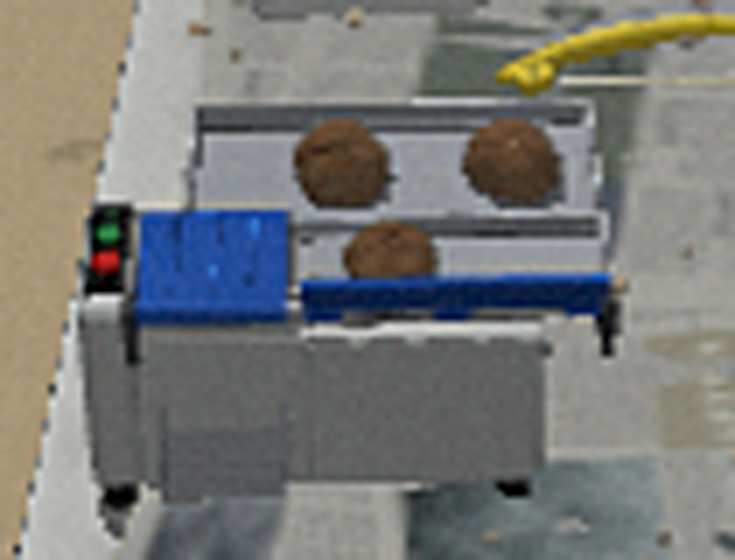

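```bash
cat > h.py <<'E'
import numpy as np,cv2
from plant import r
from scipy.optimize import least_squares
def proj(n,P):
    c=r.camera_model(n); d=np.array([c["k1"],0,0,0,0.])
    return cv2.projectPoints(np.asarray(P,float).reshape(-1,1,3),c["rvec"],c["tvec"],c["mtx"],d)[0].reshape(-1,2)
def top(c): return 225+(c[0]+.5)/6-.5,115+(c[1]+.5)/6-.5
def side(c): return 195+(c[0]+.5)/7-.5,145+(c[1]+.5)/7-.5
def W(p,S):  # p=x,y,z,yaw ; S mm
    c,s=np.cos(p[3]),np.sin(p[3]); S=np.asarray(S,float)/1e3
    return S@np.array([[c,s,0],[-s,c,0],[0,0,1]])+p[:3]
def tri(pt,ps):
    f=lambda X:np.r_[proj("top",X)[0]-pt,proj("side",X)[0]-ps]
    s=least_squares(f,[.6,0,.12]); return s.x,s.fun
E
python3 - <<'E'
from h import *
T=[((137,103),(77,42,129)),((292,103),(77,-33,129)),((293,240),(3,-33,129)),((142,240),(3,42,129)),((82,247),(-4,82,169)),((92,520),(-150,82,169)),((290,525),(-156,-29,125))]
S=[((133,320),(77,42,129)),((288,318),(3,42,129)),((290,210),(3,-33,129)),((140,211),(77,-33,129)),((302,282),(-4,82,169)),((612,274),(-150,82,169)),((605,213),(-154,-29,125))]
f=lambda p:np.r_[(proj("top",W(p,[m for _,m in T]))-[top(c) for c,_ in T]).ravel(),(proj("side",W(p,[m for _,m in S]))-[side(c) for c,_ in S]).ravel()]
for z in(0,1):
    g=f if z else (lambda p:f([p[0],p[1],0,p[2]]))
    s=least_squares(g,[.7,0,0,0] if z else [.7,0,0],loss="soft_l1")
    print(s.x);print(np.round(g(s.x).reshape(-1,2),1).tolist())
p=s.x
for a,b in(((137,103),(133,320)),((293,240),(290,210)),((82,247),(302,282)),((243,332),(391,252))):
    X,e=tri(top(a),side(b)); c,sn=np.cos(p[3]),np.sin(p[3]);d=X-p[:3]
    print(X,np.round(e,1),"slicer",np.round([1e3*(c*d[0]+sn*d[1]),1e3*(-sn*d[0]+c*d[1]),1e3*X[2]],1))
E
```

```text
[ 0.63298865 -0.00543539  0.0664735 ]
[[1.5, 0.3], [-1.5, -0.7], [-0.5, -1.2], [1.8, -0.2], [-0.7, -0.5], [-0.3, 0.0], [1.1, -0.1], [0.7, -2.0], [0.4, -2.1], [0.2, 0.1], [0.8, 0.4], [0.1, 1.0], [0.4, 1.3], [-0.5, 0.6]]
[ 0.63293336 -0.00510359  0.00081517  0.06706356]
[[1.4, 0.3], [-1.6, -0.7], [-0.6, -1.3], [1.7, -0.2], [-0.8, -0.5], [-0.4, 0.1], [1.1, -0.1], [0.7, -2.2], [0.4, -2.3], [0.2, 0.0], [0.8, 0.2], [0.1, 0.8], [0.5, 1.2], [-0.5, 0.4]]
[0.70920627 0.04671505 0.12413044] [ 0. -0.  0.  0.] slicer [ 79.6  46.6 124.1]
[ 0.63661009 -0.04011194  0.12768158] [ 0.  -0.7  0.7  0.1] slicer [  1.3 -35.2 127.7]
[0.62280522 0.07366449 0.17089088] [ 0.  -0.3  0.3  0.1] slicer [ -4.8  79.3 170.9]
[ 0.5852218  -0.01382734  0.12271652] [ 0.  -0.4  0.4  0.1] slicer [-48.2  -5.5 122.7]
```

```bash
cat >> h.py <<'E'
T=[((292,103),(77,-33,129)),((293,240),(3,-33,129)),((82,247),(-4,82,169)),((92,520),(-150,82,169)),((290,525),(-156,-29,125)),((475,520),(-156,-127,125)),((280,252),(0,-27.5,125))]
S=[((290,210),(3,-33,129)),((140,211),(77,-33,129)),((302,282),(-4,82,169)),((612,274),(-150,82,169)),((605,213),(-155,-29,125)),((595,102),(-156,-127,125))]
f=lambda p:np.r_[(proj("top",W(p,[m for _,m in T]))-[top(c) for c,_ in T]).ravel(),(proj("side",W(p,[m for _,m in S]))-[side(c) for c,_ in S]).ravel()]
E
python3 - <<'E'
from h import *
g=lambda p:f([p[0],p[1],0,p[2]])
s=least_squares(g,[.63,0,.06],loss="soft_l1",f_scale=.5)
print(s.x);print(np.round(g(s.x).reshape(-1,2),1).tolist())
p=[s.x[0],s.x[1],0,s.x[2]]
X,e=tri(top((243,332)),side((391,252)));c,sn=np.cos(p[3]),np.sin(p[3]);d=X-p[:3]
print("cap",X,np.round([1e3*(c*d[0]+sn*d[1]),1e3*(-sn*d[0]+c*d[1]),1e3*X[2]],1))
# overlay for check
import cv2
im=cv2.resize(cv2.imread("pics/top0.png")[115:215,225:325],(600,600),interpolation=cv2.INTER_CUBIC)
def L(a,b,col):
    q=[((u-225+.5)*6-.5,(v-115+.5)*6-.5) for u,v in proj("top",W(p,[a,b]))]
    cv2.line(im,*[tuple(int(round(t)) for t in k) for k in q],col,1)
for y in(27.5,-27.5):L((-154,y,125),(0,y,125),(0,255,0))
for y in(31,-31,-126):L((-154,y,125),(74,y,125),(0,255,255))
L((3,-33,129),(77,-33,129),(255,255,255));L((3,42,129),(77,42,129),(255,255,255));L((3,-33,129),(3,42,129),(255,255,255));L((77,-33,129),(77,42,129),(255,255,255))
L((-4,82,169),(-150,82,169),(0,0,255));L((-153,45,125),(79,45,125),(255,0,255));L((-4,45,127),(-4,82,169),(0,0,255));L((-156,-126,125),(-156,30,125),(0,255,0))
L((106,-30,130),(106,40,130),(0,255,0));L((78,-30,130),(78,40,130),(0,255,0))
cv2.imwrite("pics/ov.png",im)
E
```

```text
[ 0.6322056  -0.00761941  0.05500969]
[[-0.6, -0.3], [0.1, -0.9], [-0.1, -0.5], [-0.2, 0.0], [1.3, 0.2], [0.4, -0.0], [0.6, -1.7], [0.6, -0.2], [1.2, -0.2], [0.1, 0.6], [0.4, 1.3], [0.1, 0.5], [0.0, 0.7]]
cap [ 0.5852218  -0.01382734  0.12271652] [-47.3  -3.6 122.7]
```

View pics/ov.png

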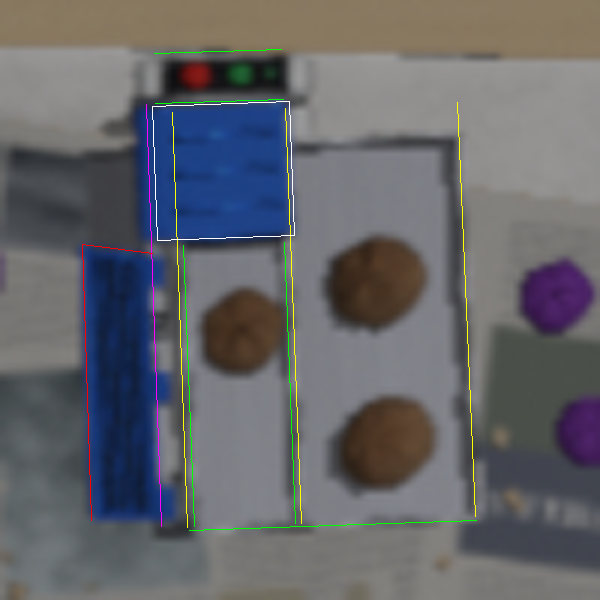

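The overlay fits to 2–3 mm. The brown mushroom between the guides, at crop (243,332), is the cap: slicer x≈-47, and z fits. Next I'll raise, turn to the lane's heading and set the finger spacing.

```bash
cat >> h.py <<'E'
from scipy.spatial.transform import Rotation as R
P=[.632,-.007,0,.053]
def rot(o): q=o["ee_rot"]; return R.from_quat([q[1],q[2],q[3],q[0]])
def Rt(tilt): # tool x along lane, z down, body leaning back by tilt deg
    return R.from_euler("z",P[3])*R.from_matrix(np.diag([1.,-1,-1]))*R.from_euler("y",tilt,degrees=True)
def go(S=None,tilt=10):
    o=r.get_obs();T=rot(o);x=np.array(o["eef_pos"]);c,s=np.cos(P[3]),np.sin(P[3]);d=x-P[:3]
    print("t",o["time_s"],"slicer",np.round([1e3*(c*d[0]+s*d[1]),1e3*(-s*d[0]+c*d[1]),1e3*d[2]],1),"z-axis",np.round(T.as_matrix()[:,2],3),"gap",o["finger_gap"],"F",np.round(o["ft_force"],1))
    print("turn tool deg",np.round((T.inv()*Rt(tilt)).as_rotvec(degrees=True),2))
    if S is not None: print("shift tool cm",np.round(T.inv().apply(W(P,[S])[0]-x)*100,2))
E
python3 -m jog '[[[0,0,-2],[0,0,5]],[[0,0,-2.5],[0,0,5.4]],[[0,0,-2],[0,0,5.4]],[[0,0,0],[0,0,0]]]' 94
python3 -c "
from h import *
go([-100,35,265],10)"
```

```text
time_s: 0.6
eef_pos: [0.2156, -0.614, 0.2814]
ee_rot: [0.002, 1.0, 0.032, 0.0]
ft_force: [0.6, 0.5, 0.9]
finger_gap: 0.0627
finger_force: 0.0
t 0.6 slicer [-448.  -584.1  281.4] z-axis [ 0.001 -0.003 -1.   ] gap 0.06267132300712498 F [0.6 0.5 0.9]
turn tool deg [0.13 9.96 0.6 ]
shift tool cm [ 35.43 -61.56   1.47]
```

```bash
python3 -m jog '[[[3,-5,0],[0,0,0]],[[3,-5.3,0],[0,0,0]],[[3,-5.3,0],[0,0,0]],[[3,-5.3,0],[0,0,0]],[[3,-5.3,0],[0,0,0]],[[3,-5.3,0],[0,0,0]],[[3,-5.3,0],[0,0,0]],[[3,-5.3,0],[0,0,0]],[[3,-5.3,0],[0,0,0]],[[3,-5.3,0],[0,0,0]]]' 101
python3 -m jog '[[[3,-5,0],[0,0,0]],[[2.4,-3.8,0],[0,0,0]],[[0,0,0],[0,5,0.3]],[[0,0,0],[0,5,0.3]],[[0,0,0],[0,0,0]]]'
python3 -c "
from h import *
go([-100,35,195],10)"
```

```text
time_s: 1.85
eef_pos: [0.482, -0.0666, 0.278]
ee_rot: [-0.0, 0.999, 0.032, -0.001]
ft_force: [0.7, -1.1, -0.5]
finger_gap: 0.0568
finger_force: 0.0
time_s: 2.48
eef_pos: [0.5291, 0.0227, 0.2779]
ee_rot: [-0.003, 0.996, 0.026, 0.086]
ft_force: [-0.7, -0.0, -0.1]
finger_gap: 0.0578
finger_force: 0.0
t 2.475 slicer [-101.1   35.1  277.9] z-axis [ 0.171  0.01  -0.985] gap 0.057808213240744276 F [-0.7 -0.  -0.1]
turn tool deg [-0.05  0.16 -0.  ]
shift tool cm [-1.3   0.02  8.19]
```

```bash
python3 -m jog '[[[-0.5,0,3],[0,0,0]],[[-0.5,0,3],[0,0,0]],[[-0.5,0,3],[0,0,0]],[[0,0,0],[0,0,0]],[[0,0,0],[0,0,0]]]' 97
python3 - <<'E'
from h import *
go([-100,35,121.5],10)
t=r.get_image("top")[115:235,205:325];s=r.get_image("side")[130:230,190:315]
im=np.zeros((600,800,3),np.uint8);im[:400,:400]=cv2.resize(t[0:120,0:120],(400,400),interpolation=cv2.INTER_CUBIC);im[:320,400:]=cv2.resize(s,(400,320),interpolation=cv2.INTER_CUBIC)
cv2.imwrite("pics/a.png",im[:400])
E
```

```text
time_s: 3.1
eef_pos: [0.5321, 0.0225, 0.1893]
ee_rot: [-0.003, 0.996, 0.026, 0.087]
ft_force: [0.3, 0.4, -0.7]
finger_gap: 0.0588
finger_force: 0.0
t 3.1 slicer [-98.2  34.7 189.3] z-axis [ 0.174  0.01  -0.985] gap 0.05876705171244935 F [ 0.3  0.4 -0.7]
turn tool deg [-0.03 -0.03 -0.08]
shift tool cm [-1.36 -0.02  6.65]
```

View pics/a.png

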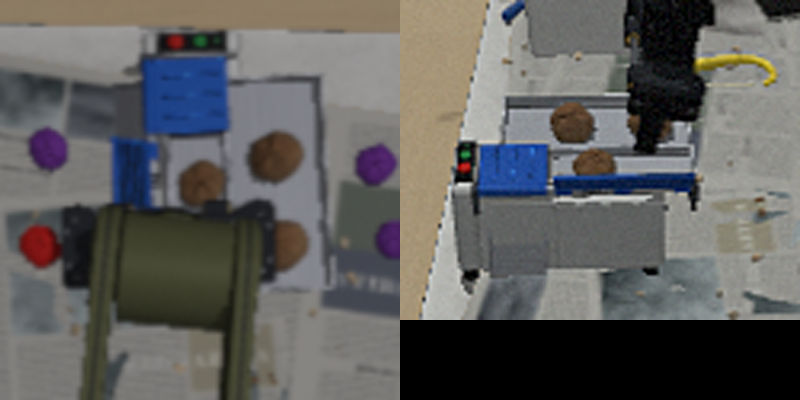

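```bash
python3 -m jog '[[[-0.3,0,1],[0,0,0]],[[-0.3,0,1],[0,0,0]],[[-0.2,0,1],[0,0,0]],[[-0.2,0,1],[0,0,0]],[[0,0,0],[0,0,0]]]'
python3 -c "
from h import *
go([-100,35,121.5],10)"
```

```text
time_s: 3.82
eef_pos: [0.5281, 0.0223, 0.1462]
ee_rot: [-0.002, 0.996, 0.026, 0.086]
ft_force: [0.2, -2.0, 1.0]
finger_gap: 0.0587
finger_force: 0.7
t 3.825 slicer [-102.2   34.8  146.2] z-axis [ 0.172  0.009 -0.985] gap 0.058695828070163804 F [ 0.2 -2.   1. ]
turn tool deg [-0.01  0.09 -0.08]
shift tool cm [-0.2  -0.02  2.47]
```

```bash
python3 -m jog '[[[-0.1,0,0.8],[0,0,0]],[[-0.1,0,0.8],[0,0,0]],[[0,0,0.4],[0,0,0]],[[0,0,0.2],[0,0,0]],[[0,0,0],[0,0,0]]]'
python3 - <<'E'
from h import *
go([-100,35,121.5],10)
t=r.get_image("top")[115:215,205:305];s=r.get_image("side")[130:230,190:315]
im=np.zeros((400,900,3),np.uint8);im[:400,:400]=cv2.resize(t,(400,400),interpolation=cv2.INTER_CUBIC);im[:,400:]=cv2.resize(s,(500,400),interpolation=cv2.INTER_CUBIC)
cv2.imwrite("pics/b.png",im[:,100:])
E
```

```text
time_s: 4.45
eef_pos: [0.5302, 0.0229, 0.1251]
ee_rot: [-0.003, 0.996, 0.026, 0.087]
ft_force: [-0.7, 4.0, 4.2]
finger_gap: 0.059
finger_force: 2.0
t 4.45 slicer [-100.1   35.3  125.1] z-axis [ 0.173  0.01  -0.985] gap 0.059040065405211464 F [-0.7  4.   4.2]
turn tool deg [-0.07  0.03 -0.09]
shift tool cm [-0.05  0.03  0.35]
```

View pics/b.png

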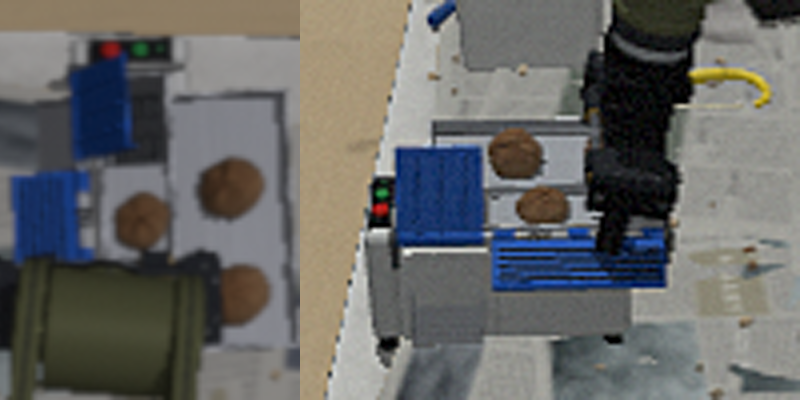

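The lid is raised and the treadle is down below level. The cap is undisturbed at about (142,220) in the top crop. Next I'll lower slightly and push.

```bash
python3 -m jog '[[[0,0,0.35],[0,0,0]],[[0.3,0,0.05],[0,0,0]],[[0.5,0,0.09],[0,0,0]],[[0.5,0,0.09],[0,0,0]],[[0.5,0,0.09],[0,0,0]],[[0.5,0,0.09],[0,0,0]],[[0.5,0,0.09],[0,0,0]],[[0.5,0,0.09],[0,0,0]],[[0,0,0],[0,0,0]]]'
python3 - <<'E'
from h import *
go([-25,35,122],10)
t=r.get_image("top")[115:215,205:305];s=r.get_image("side")[130:230,190:315]
im=np.zeros((400,900,3),np.uint8);im[:400,:400]=cv2.resize(t,(400,400),interpolation=cv2.INTER_CUBIC);im[:,400:]=cv2.resize(s,(500,400),interpolation=cv2.INTER_CUBIC)
cv2.imwrite("pics/c.png",im[:,100:])
E
```

```text
time_s: 5.68
eef_pos: [0.5654, 0.0245, 0.1221]
ee_rot: [-0.003, 0.996, 0.026, 0.088]
ft_force: [-1.9, 0.9, 3.2]
finger_gap: 0.0591
finger_force: 2.1
t 5.675 slicer [-64.8  35.  122.1] z-axis [ 0.175  0.01  -0.984] gap 0.059096474606574856 F [-1.9  0.9  3.2]
turn tool deg [-0.04 -0.11 -0.1 ]
shift tool cm [ 3.91 -0.01  0.71]
```

View pics/c.png

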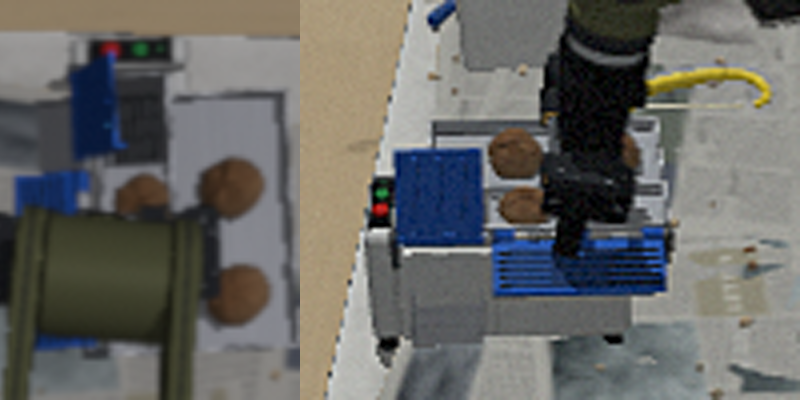

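The cap at side crop (523,205) is being pushed ahead of the finger and the lid stays up. I'll keep pushing.

```bash
python3 -m jog '[[[0.5,0,0.09],[0,0,0]],[[0.5,0,0.09],[0,0,0]],[[0.5,0,0.09],[0,0,0]],[[0.5,0,0.09],[0,0,0]],[[0.5,0,0.09],[0,0,0]],[[0.5,0,0.09],[0,0,0]],[[0.5,0,0.09],[0,0,0]],[[0.4,0,0.07],[0,0,0]],[[0,0,0],[0,0,0]]]'
python3 - <<'E'
from h import *
go([-12,35,122],10)
t=r.get_image("top")[115:215,205:305];s=r.get_image("side")[130:230,190:315]
im=np.zeros((400,900,3),np.uint8);im[:400,:400]=cv2.resize(t,(400,400),interpolation=cv2.INTER_CUBIC);im[:,400:]=cv2.resize(s,(500,400),interpolation=cv2.INTER_CUBIC)
cv2.imwrite("pics/d.png",im[:,100:])
E
```

```text
time_s: 6.9
eef_pos: [0.6049, 0.0265, 0.122]
ee_rot: [-0.003, 0.996, 0.026, 0.088]
ft_force: [-0.9, 1.8, 4.4]
finger_gap: 0.059
finger_force: 2.2
t 6.9 slicer [-25.3  34.9 122. ] z-axis [ 0.175  0.01  -0.985] gap 0.059043920151335146 F [-0.9  1.8  4.4]
turn tool deg [-0.04 -0.1  -0.1 ]
shift tool cm [ 1.31 -0.01  0.23]
```

View pics/d.png

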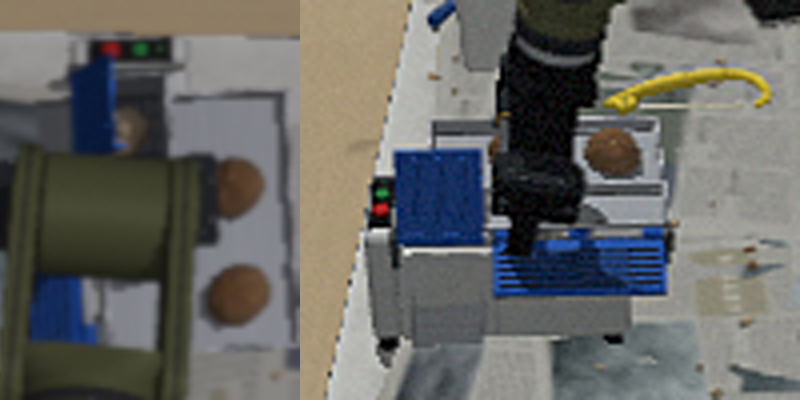

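The pale underside of the cap shows inside the dark throat at top crop (130,130), so it has dropped and flipped over. I'll draw back along the lane with the treadle still held, and measure it numerically.

```bash
python3 -m jog '[[[-0.5,0,-0.09],[0,0,0]],[[-1,0,-0.17],[0,0,0]],[[-1,0,-0.17],[0,0,0]],[[-1,0,-0.17],[0,0,0]],[[-1,0,-0.17],[0,0,0]],[[-0.5,0,-0.09],[0,0,0]],[[0,0,0],[0,0,0]]]'
python3 - <<'E'
from h import *
go([-75,35,122],10)
t=r.get_image("top");hsv=cv2.cvtColor(t,cv2.COLOR_BGR2HSV)
w=t[125:165,248:276].astype(int)
m=np.zeros(t.shape[:2],bool);m[128:158,252:272]=True
warm=(t[...,2].astype(int)-t[...,0]>18)&m
n,l,st,ce=cv2.connectedComponentsWithStats(warm.astype(np.uint8))
print(st[1:],ce[1:])
for S in([37,0,45],[37,0,35],[25,0,45],[0,0,115],[74,0,115],[0,-27,35],[74,-27,35]): print(S,proj("top",W(P,[S]))[0])
E
```

```text
time_s: 7.88
eef_pos: [0.5522, 0.0238, 0.121]
ee_rot: [-0.003, 0.996, 0.026, 0.086]
ft_force: [-0.7, 1.6, 4.3]
finger_gap: 0.0592
finger_force: 2.3
t 7.875 slicer [-78.1  34.9 121. ] z-axis [ 0.171  0.01  -0.985] gap 0.05924657096094314 F [-0.7  1.6  4.3]
turn tool deg [-0.03  0.13 -0.07]
shift tool cm [ 0.32 -0.01 -0.05]
[[257 128   4   2   6]
 [259 139   9  12  95]] [[258.5        128.33333333]
 [262.89473684 144.44210526]]
[37, 0, 45] [262.12133417 148.17376649]
[37, 0, 35] [262.03074479 148.65276932]
[25, 0, 45] [262.24338812 151.5746819 ]
[0, 0, 115] [263.19344373 155.67680359]
[74, 0, 115] [262.39724545 133.59307628]
[0, -27, 35] [270.07499585 158.82611024]
[74, -27, 35] [269.30106354 138.02361632]
```

```bash
python3 -m jog '[[[0.1,0,-0.5],[0,0,0]],[[0.15,0,-0.8],[0,0,0]],[[0.15,0,-0.8],[0,0,0]],[[0.15,0,-0.8],[0,0,0]],[[0.15,0,-0.8],[0,0,0]],[[0.15,0,-0.8],[0,0,0]],[[0.3,0,-1.5],[0,0,0]],[[0.5,0,-3],[0,0,0]],[[0.5,0,-3],[0,0,0]],[[0.5,0,-3],[0,0,0]]]'
python3 -m jog '[[[-1,3,0],[0,0,0]],[[-2,4,0],[0,0,0]],[[-2,5,0],[0,0,0]],[[-2,5,0],[0,0,0]],[[-2,5,0],[0,0,0]],[[-2,5,0],[0,0,0]],[[-1,3,0],[0,0,0]],[[0,0,0],[0,0,0]],[[0,0,0],[0,0,0]]]'
python3 - <<'E'
from h import *
go()
t=r.get_image("top")[115:215,205:305];s=r.get_image("side")[130:230,190:315]
im=np.zeros((400,900,3),np.uint8);im[:400,:400]=cv2.resize(t,(400,400),interpolation=cv2.INTER_CUBIC);im[:,400:]=cv2.resize(s,(500,400),interpolation=cv2.INTER_CUBIC)
cv2.imwrite("pics/e.png",im[:,100:])
E
```

```text
time_s: 9.18
eef_pos: [0.5534, 0.0238, 0.2756]
ee_rot: [-0.003, 0.996, 0.026, 0.087]
ft_force: [0.7, 0.2, -0.3]
finger_gap: 0.0592
finger_force: 0.0
time_s: 10.3
eef_pos: [0.4511, -0.2815, 0.2531]
ee_rot: [-0.003, 0.996, 0.026, 0.087]
ft_force: [-0.9, -0.7, 0.1]
finger_gap: 0.0588
finger_force: 0.0
t 10.3 slicer [-195.2 -264.5  253.1] z-axis [ 0.174  0.01  -0.985] gap 0.058845881610930656 F [-0.9 -0.7  0.1]
turn tool deg [-0.05 -0.03 -0.08]
```

View pics/e.png

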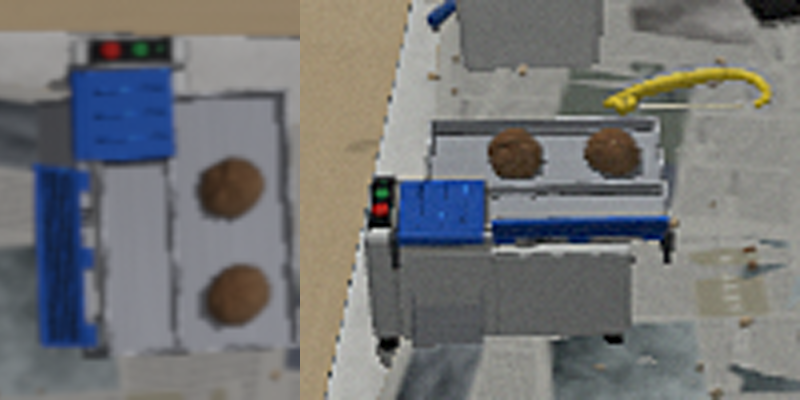

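The lane is empty. The lid at (123,115) and the treadle at (65,255) look as they did at the start, and the waiting mushrooms have not moved. I'll check the lid against the first picture and hand in.

Run:
```python
from h import *
B=lambda i:(i[...,0].astype(int)-i[...,2]>60)
for n,(a,b,c,d) in(("top",(128,160,240,280)),("side",(165,200,205,290))):
    A=B(cv2.imread(f"pics/{n}0.png"))[a:b,c:d];C=B(r.get_image(n))[a:b,c:d]; print(n,A.sum(),C.sum(),(A^C).sum())
    ok=(A^C).sum()<.12*A.sum(); 
    if not ok: raise SystemExit("differs")
print(r.close_job())
```

```text
top 572 582 10
side 472 448 36
the job is handed in; nothing more can be done
None
```

The mushroom was pushed along the lane into the throat with the treadle held down, the lid is shut again over it as at the start, and the arm is clear; the job was handed in just after 10.3 s on the robot's clock, with the verdict not shown.

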